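# Take the copper field coil off its post and lay it in the tray

### The job

On the optical bench three wound coils are stored on short upright posts. Slide the copper-coloured coil straight up off its post and lay it gently, flat, in the empty orange tray, without dropping it. Leave the green and the blue coil on their posts.

Things in the scene. Friction and masses are not known exactly. Their poses are not given: they have to be found in the camera images.
- coil_copper: The coil to take: a stiff ring of copper-coloured wire, 48 mm outside diameter, 26 mm bore, 34 mm high, about 0.25 kg. Origin on its axis at its underside, z along the axis (up). It sits loosely round a fixed upright steel post 12.7 mm thick whose top is 66 mm above the bench; under the coil is the post's dark round foot, 44 mm across and 12 mm high, so the coil's underside starts 12 mm and its top 46 mm above the bench, and the post stands 20 mm out of it.
- tray: Shallow square orange tray fixed to the bench, 160 x 160 mm outside, 16 mm high, walls and floor 5 mm thick (inside 150 x 150 mm, inner floor 5 mm above the bench), empty. Origin at the centre of its underside on the bench, x and y along its sides. A deeper grey tray of the same outline, 30 mm high and holding optics, stands elsewhere and is not meant.
- coil_green: A coil of the same size as the copper one but of green wire, on an identical post; stays there. Origin on its axis at its underside.
- coil_blue: A coil of the same size as the copper one but of blue wire, on an identical post; stays there. Origin on its axis at its underside.
Not all that is in view belongs to the job. There is more than one size of the tray; the one meant has the size given above.

How it is judged (in metres and radians):
On the way:
1. the copper coil has been lifted clear above the top of its post (height (world z) of coil_copper above 0.067 m), for 0.1 s.
At the end, for the whole second after the job is handed in: The copper coil lies at rest, flat (within 10 degrees, either way up) on the floor of the orange tray, wholly inside its walls; the green and blue coils are still on their posts, within 20 mm of where they were (x of coil_copper in the frame of tray between -0.058 and 0.058 m and y of coil_copper in the frame of tray between -0.058 and 0.058 m and ((angle between coil_copper's own z axis and vertical below 0.17 rad and height (world z) of coil_copper below 0.012 m) or (angle between coil_copper's own z axis and vertical above 2.97 rad and height (world z) of coil_copper below 0.046 m)) and linear speed of coil_copper below 0.02 m/s and distance of each of coil_green, coil_blue from where it was at the start of the episode below 0.02 m); the robot touches nothing.
It fails at once if the green coil is moved more than 20 mm (distance of coil_green from where it was at the start of the episode above 0.02 m).
It fails at once if the blue coil is moved more than 20 mm (distance of coil_blue from where it was at the start of the episode above 0.02 m).
It fails at once if the copper coil is dropped or thrown (falls free, untouched by the fingers, for more than about 15 mm) (contact force between the fingers and coil_copper below 0.02 N and linear speed of coil_copper above 0.5 m/s).
It also fails if it takes over 38 s, if anything falls off the work surface, if the arm or the gripper's body presses on something with over 40 N, if the wrist force passes 120 N, or if a joint passes its speed limit or range.

### The arm

A 7-joint arm with a two-finger parallel gripper is mounted at the origin on the work surface. World frame = base frame: x ahead of the robot, y to its left, z up, the work surface at z = 0. Lengths are in m, angles in degrees, forces in N, time in s.
With the tool pointing down it reaches from about 0.35 to 0.775 m from the base axis. Payload 3.1 kg.
Tool frame: the origin (TCP) lies on the centre line of the jaws, within the pads' length; the fingertips stand 17 mm ahead of it and the grasp point (between the pads) lies 2 mm behind it (robot.tip_reach is the distance from the TCP to the fingertips, in m); z points along the fingers, y is the line along which they close (so a half turn about z gives the same grasp; the last joint's range is limited). The gripper opens to 85 mm and grips with 20 to 120 N. Pads are 22 mm wide; open, the fingers measure 114 mm over their backs; the gripper's body (76 mm by 85 mm) begins 54 mm behind the grasp point. The pads swing forward as they close: fully open they stand 13 mm farther back than shut.
Start: joints at [64.131, 17.813, 0.802, 86.603, -0.252, 75.585, -1.558], TCP at [0.219, -0.504, 0.219] pointing down, gripper open.
Joint ranges: [-154.91, 154.91], [-16.99, 109.72], [-72.82, 74.43], [7.12, 147.25], [-82.49, 262.49], [11.32, 116.49], [-174.64, 174.64]. Speed limits (degrees/s): [159.86, 159.86, 180, 180, 180, 180, 180].

### API

Orientations are given as [roll, pitch, yaw] about the fixed x, y, z axes, in that order (R = Rz(yaw) Ry(pitch) Rx(roll)).
In Python, from station import robot, fingers, vision, workorder, recognise gives the robot as it stands. Calls block until the motion is done:
- robot.move_to(position, orientation): joint-space move of the TCP to a pose.
- robot.line_to(position, orientation=None, velocity=0.15, f_stop=None): straight line of the TCP; orientation=None keeps the orientation; velocity is the mean speed in m/s. With f_stop (N) it stops when the force on the tool has changed by that much, and returns True; else False.
- robot.move_j(angles): joint-space move.
- fingers.gripper_to(opening, force=None): opening from 0.0 (shut) to 1.0 (fully open); force is the grip in N (None keeps the last); returns when the fingers have stopped.
- robot.pause(seconds).
- robot.inverse_kinematics(position, orientation): joint angles nearest the present ones, or None.
- vision.grab_frame(name): name is "scene" or "top"; returns the picture (400x640x3 uint8, red, green, blue); there is no depth.
- vision.calibration(name): a dict with "mtx" (3x3 intrinsics, pixels), "extrinsics" (4x4, takes a point from world to camera coordinates). Camera axes: x right, y up, looking along -z (the intrinsics and any distortion apply to the point x, -y, -z); pixel columns grow to the right and rows downward; lengths in m; the calibration is good to about 2 mm. A picture is of the moment at which its call begins. calibration takes no time and is no camera call.
A pose or a line that the arm cannot do raises robot.PlanningError and nothing moves.
- workorder.close_job(): hands the job in; it is judged then, once.
Trained networks look in the newest picture that a camera, given by its name, has taken for a name from the list of things; names that differ only in an ending like _2 or _b are one class to them, and where a whole thing is asked for, a point or a joint stands for the part that bears it (a point fixed in the world has none). Each returns a list of dicts, best first, with "p" (0 to 1); they miss things now and then, are a little off and sometimes report something else, mostly with a low value. They report only what shows in the picture. A call takes as long as a camera call. They do not tell look-alikes from the thing itself.
- recognise(label, camera): "rect" ([centre column, centre row, width, height] in pixels, round what is visible of it).
Readings, each from a call of its own:
- robot.current_time_s(): time.
- robot.current_joint_positions(): joint angles.
- robot.current_dq(): joint speeds.
- robot.current_joint_torque(): joint torques, N m.
- robot.current_tool_pos(): TCP position.
- robot.current_eef_rot(): TCP orientation.
- robot.current_contact_force(): force on the tool from outside, world axes, zero at the start.
- robot.current_torque(): the same for the moment, N m.
- robot.current_finger_gap(): opening from 0.0 (shut) to 1.0 (fully open).
- robot.current_gripper_force(): force on a finger pad.
Only numpy, scipy, OpenCV 4.12 (cv2) and the standard library are available. Lean on these libraries where they do the work, as an engineer would, in place of code of your own. Each camera call takes 0.05 s, during which the arm holds its last target. There are 200 camera calls.

## Working session

There is one attempt and no reset: what is moved stays moved. The work goes in short steps, each a Python script; the robot and the scene stay as the last script left them, time stands still between calls to the robot, and variables do not carry over. Pictures are saved under pics/ and viewed, at most 10 in all, crops included, and the job is handed in when it is done.

```bash
mkdir -p pics; cat > h.py <<'E'
import numpy as np, cv2
from station import robot, fingers, vision, workorder, recognise
def save(cam,fn,crop=None,s=1):
    im=vision.grab_frame(cam)
    if crop: c0,r0,c1,r1=crop; im=im[r0:r1,c0:c1]
    if s!=1: im=cv2.resize(im,None,fx=s,fy=s,interpolation=cv2.INTER_CUBIC)
    cv2.imwrite(fn,im[:,:,::-1])
def ray(cam,uv,z):
    c=vision.calibration(cam);K=np.array(c["mtx"]);E=np.array(c["extrinsics"])
    d=np.linalg.solve(K,[uv[0],uv[1],1.]);d=E[:3,:3].T@(d*[1,-1,-1]);o=-E[:3,:3].T@E[:3,3]
    return o+d*(z-o[2])/d[2]
def proj(cam,p):
    c=vision.calibration(cam);K=np.array(c["mtx"]);E=np.array(c["extrinsics"])
    q=K@((E[:3,:3]@p+E[:3,3])*[1,-1,-1]);return q[:2]/q[2]
E
python3 - <<'E'
from h import *
save("top","pics/top0.png");save("scene","pics/scene0.png")
for n in ["coil_copper","coil_green","coil_blue","tray"]:
    for c in ["top","scene"]: print(n,c,[(np.round(d["rect"],1).tolist(),round(d["p"],2)) for d in recognise(n,c)])
for c in ["top","scene"]:
    k=vision.calibration(c);E=np.array(k["extrinsics"]);print(c,k.keys(),np.round(-E[:3,:3].T@E[:3,3],3))
E
```

```text
coil_copper top [([250.1, 155.4, 22.1, 23.1], 0.74)]
coil_copper scene [([405.9, 209.0, 24.9, 22.2], 0.75), ([362.2, 241.1, 21.8, 24.2], 0.23)]
coil_green top [([304.4, 151.3, 16.7, 20.4], 0.51)]
coil_green scene [([361.4, 240.0, 23.1, 23.0], 0.74)]
coil_blue top []
coil_blue scene [([286.8, 256.6, 18.8, 21.3], 0.72)]
tray top [([438.1, 279.9, 85.5, 89.0], 0.95), ([434.2, 169.2, 61.9, 64.3], 0.55)]
tray scene [([164.8, 215.5, 95.4, 81.6], 0.71), ([203.4, 309.4, 90.9, 92.1], 0.62)]
top dict_keys(['mtx', 'extrinsics']) [0.265 0.014 1.171]
scene dict_keys(['mtx', 'extrinsics']) [ 0.994 -0.326  0.669]
```

View pics/top0.png

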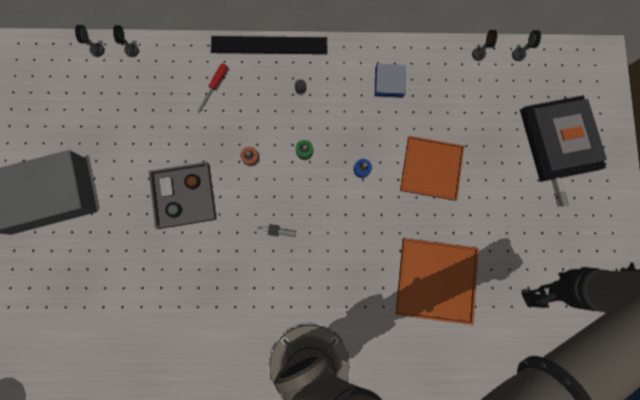

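View pics/scene0.png

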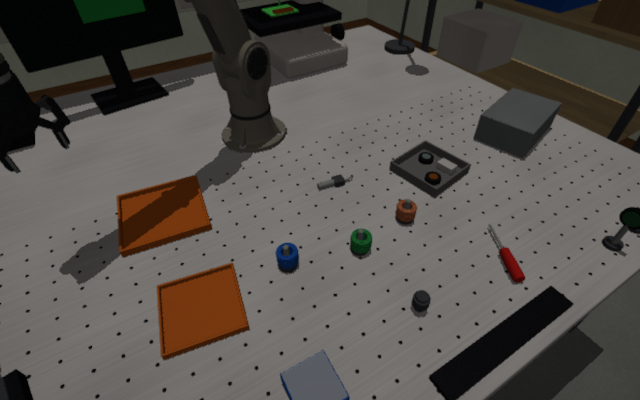

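Top view: the copper coil is at (250,155), green at (304,149), blue at (362,168). The orange trays are at (432,168), the smaller, and (437,281), the larger. The grey optics tray at (183,195) holds a copper-coloured optic at (192,181). I'll measure the tray sizes and crop the coils.

```bash
python3 - <<'E'
from h import *
save("top","pics/crop.png",(140,110,390,250),3)
im=vision.grab_frame("top");sc=vision.grab_frame("scene")
hsv=cv2.cvtColor(im,cv2.COLOR_RGB2HSV)
def comps(img,lo,hi,amin):
    h=cv2.cvtColor(img,cv2.COLOR_RGB2HSV);m=cv2.inRange(h,lo,hi)
    cs,_=cv2.findContours(m,cv2.RETR_EXTERNAL,cv2.CHAIN_APPROX_NONE);return [c for c in cs if cv2.contourArea(c)>amin]
for c in comps(im,(3,120,50),(18,255,255),50):
    big=cv2.contourArea(c)>1500
    P=cv2.boxPoints(cv2.minAreaRect(c)); 
    if big:
        W=np.array([ray("top",p,0.016) for p in P]); print("tray",P.round().tolist(),W.mean(0).round(4),np.linalg.norm(W-np.roll(W,1,0),axis=1).round(4),(W[1]-W[0]).round(4))
    else: (u,v),r=cv2.minEnclosingCircle(c);print("cop",u,v,r,cv2.contourArea(c),ray("top",(u,v),0.046).round(4))
for n,lo,hi in [("g",(45,100,30),(85,255,255)),("b",(100,150,30),(130,255,255))]:
    for c in comps(im,lo,hi,60):
        (u,v),r=cv2.minEnclosingCircle(c);print(n,u,v,r,ray("top",(u,v),0.04).round(4))
# scene check
for u,v in [(405.9,209.0),(361.4,240),(286.8,256.6)]: print("scene centre@29mm",ray("scene",(u,v),0.031).round(4))
for u,v in [(250.1,155.4),(304.4,150)]: print("top rec",ray("top",(u,v),0.04).round(4))
E
```

```text
tray [[395.0, 316.0], [403.0, 238.0], [480.0, 246.0], [473.0, 324.0]] [ 0.2192 -0.3469  0.016 ] [0.2071 0.2084 0.2128 0.209 ] [ 0.2067 -0.0267  0.    ]
cop 191.27049255371094 180.56556701660156 4.981991291046143 66.0 [0.4844 0.3189 0.046 ]
cop 249.40625 155.875 8.884393692016602 204.0 [0.5537 0.1646 0.046 ]
tray [[399.0, 190.0], [408.0, 136.0], [465.0, 145.0], [456.0, 200.0]] [ 0.5312 -0.3443  0.016 ] [0.1603 0.1604 0.1635 0.1604] [ 0.1575 -0.0305  0.    ]
cop 572.0 132.5 11.280613899230957 196.5 [ 0.6266 -0.7314  0.046 ]
g 303.631591796875 149.42105102539062 8.747869491577148 [0.5744 0.0172 0.04  ]
b 362.1956481933594 167.80435180664062 8.329626083374023 [ 0.5237 -0.1435  0.04  ]
scene centre@29mm [0.5583 0.1674 0.031 ]
scene centre@29mm [0.5805 0.0167 0.031 ]
scene centre@29mm [ 0.5322 -0.1487  0.031 ]
top rec [0.5566 0.1635 0.04  ]
top rec [0.5728 0.015  0.04  ]
```

View pics/crop.png

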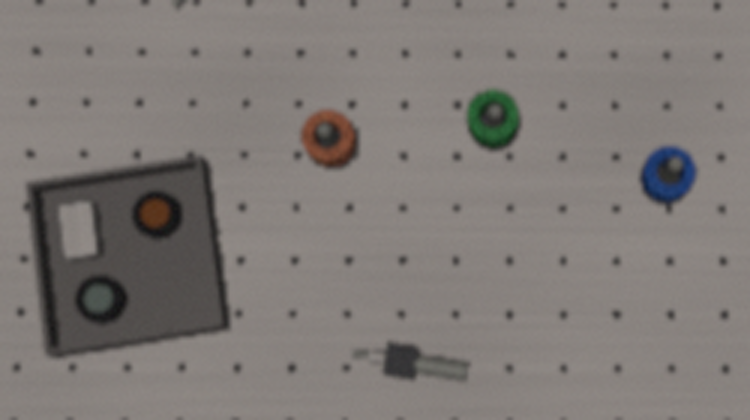

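The crop confirms the copper ring on its post at about (249,155). The copper optic in the grey tray is a flat disc. The 160 mm tray is the smaller orange one, at (0.531,-0.344). Next: approach and grasp.

```bash
python3 - <<'E'
from h import *
x,y=0.556,0.165
q0=np.array(robot.current_joint_positions());best=None
for yaw in (90,-90):
    q=robot.inverse_kinematics([x,y,.2],[180,0,yaw]); q2=robot.inverse_kinematics([.531,-.344,.2],[180,0,yaw])
    print(yaw,q and np.round(q),q2 and np.round(q2))
    if q is not None and q2 is not None:
        c=max(abs(np.array(q)-q0)); best=(c,yaw) if best is None or c<best[0] else best
yaw=best[1];print(yaw)
robot.move_to([x,y,.22],[180,0,yaw])
robot.line_to([x,y,.10],velocity=.2)
save("scene","pics/close.png",(310,100,510,250),3.5)
print(robot.line_to([x,y,.030],velocity=.06,f_stop=6),robot.current_tool_pos(),robot.current_contact_force())
save("scene","pics/low.png",(310,100,510,250),3.5)
print(robot.current_time_s())
E
```

```text
Traceback (most recent call last):
ValueError: The truth value of an array with more than one element is ambiguous. Use a.any() or a.all()
```

```bash
python3 - <<'E'
from h import *
x,y=0.556,0.165
q0=np.array(robot.current_joint_positions());best=None
for yaw in (90,-90):
    q=robot.inverse_kinematics([x,y,.2],[180,0,yaw]); q2=robot.inverse_kinematics([.531,-.344,.2],[180,0,yaw])
    print(yaw,None if q is None else np.round(q),None if q2 is None else np.round(q2))
    if q is not None and q2 is not None:
        c=max(abs(np.array(q)-q0)); best=(c,yaw) if best is None or c<best[0] else best
yaw=best[1];print(yaw)
robot.move_to([x,y,.22],[180,0,yaw])
robot.line_to([x,y,.10],velocity=.2)
print(robot.line_to([x,y,.030],velocity=.06,f_stop=6),robot.current_tool_pos(),robot.current_contact_force())
save("scene","pics/low.png",(310,100,510,250),3.5)
print(robot.current_time_s())
E
```

```text
90 [ 15.  30. -51.  82.  24.  79. -37.] [ 43.  29. -18.  74.   9.  78.  25.]
-90 [ 20.  34. -62.  82.  30.  81. 139.] [  25.   28.   10.   74.   -5.   78. -145.]
90
False [0.55641107 0.16521948 0.03050909] [0.94496504 0.44864062 0.22948463]
5.4167
```

View pics/low.png

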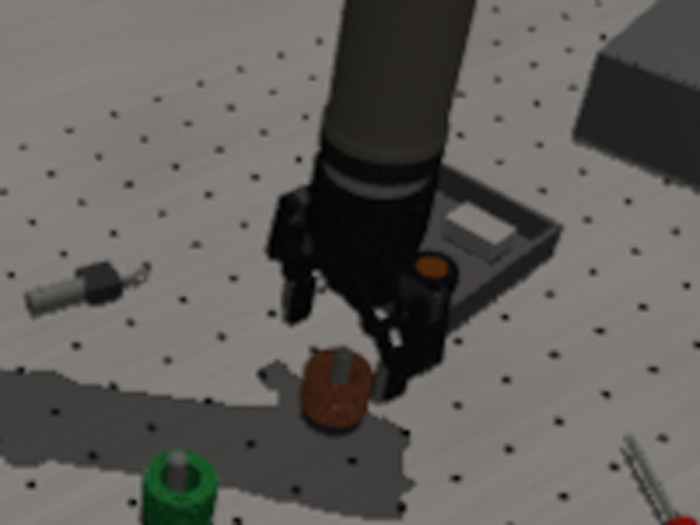

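```bash
python3 - <<'E'
from h import *
f=lambda p:((proj("scene",np.array(p))-[310,100])*3.5).round().tolist()
for z in (.013,.026,.035): print(z,[f([.556+d,.165,z]) for d in (-.05,0,.05)])
print("coil", [f([.556,.165,z]) for z in (.012,.046,.066)],"px/10mm y",f([.556,.155,.046]),"x",f([.566,.165,.046]))
im=vision.grab_frame("top");h=cv2.cvtColor(im,cv2.COLOR_RGB2HSV)
save("top","pics/t2.png",(200,110,320,200),6)
E
```

```text
0.013 [[283.0, 357.0], [327.0, 399.0], [375.0, 443.0]]
0.026 [[285.0, 345.0], [330.0, 386.0], [378.0, 430.0]]
0.035 [[286.0, 336.0], [332.0, 377.0], [380.0, 421.0]]
coil [[327.0, 400.0], [334.0, 366.0], [338.0, 345.0]] px/10mm y [323.0, 371.0] x [343.0, 374.0]
```

View pics/t2.png

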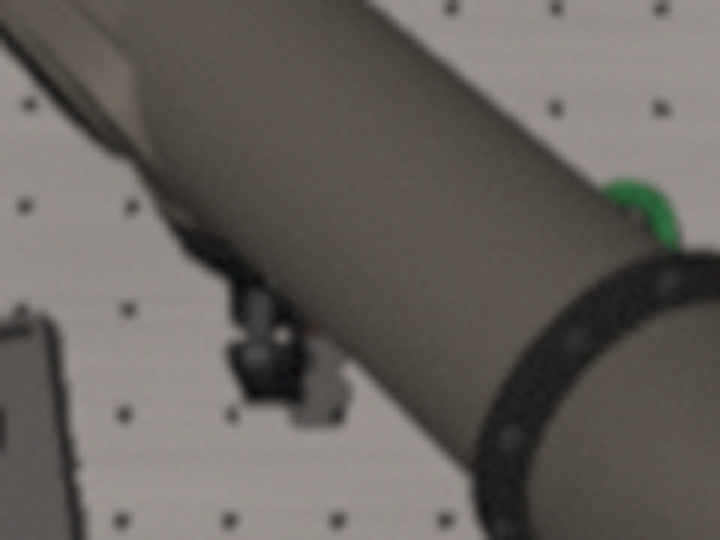

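Predicted and seen fingertips differ by several pixels, so I'm taking one enlarged, brightened look before closing.

```bash
python3 - <<'E'
from h import *
im=vision.grab_frame("scene")[165:240,370:445]
im=np.clip(255*(im/255.)**.5,0,255).astype(np.uint8)
im=cv2.resize(im,None,fx=8,fy=8,interpolation=cv2.INTER_CUBIC)
g=lambda p:tuple(int(v) for v in (proj("scene",np.array(p))-[370,165])*8+4)
t=np.array(robot.current_tool_pos())
for d in(-.0425,.0425):
    for z in (.017,.026): cv2.circle(im,g(t+[d,0,z-t[2]]),3,(255,0,255) if z<.02 else (255,255,0),-1)
for z in(.012,.046): 
    cv2.polylines(im,[np.array([g([.556+.024*np.cos(a),.165+.024*np.sin(a),z]) for a in np.linspace(0,6.3,40)])],True,(0,255,255))
cv2.imwrite("pics/z.png",im[:,:,::-1])
E
```

```text
(no output)
```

View pics/z.png

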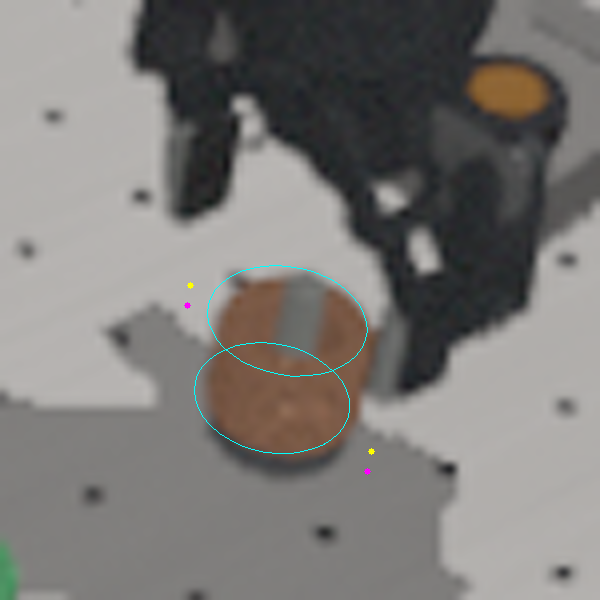

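```bash
python3 - <<'E'
from h import *
print(robot.tip_reach,robot.current_tool_pos(),robot.current_eef_rot(),robot.current_finger_gap(),robot.current_joint_positions())
x,y=.558,.166
print(robot.line_to([x,y,.018],velocity=.04,f_stop=4),robot.current_tool_pos(),robot.current_contact_force())
im=vision.grab_frame("scene")[165:240,370:445]
im=np.clip(255*(im/255.)**.5,0,255).astype(np.uint8)
im=cv2.resize(im,None,fx=8,fy=8,interpolation=cv2.INTER_CUBIC)
cv2.imwrite("pics/z2.png",im[:,:,::-1])
print(robot.current_time_s())
E
```

```text
0.017 [0.55623038 0.16507571 0.03034545] [ 1.79962209e+02 -5.81066176e-03  8.99990003e+01] 1.000150182868666 [ 12.79032288  39.38137716 -46.1218782   94.18711672  31.78488687
  60.2962849  -43.05399992]
False [0.55770633 0.16592242 0.01751404] [ 0.35727304 -0.0555686   0.40534184]
6.075
```

View pics/z2.png

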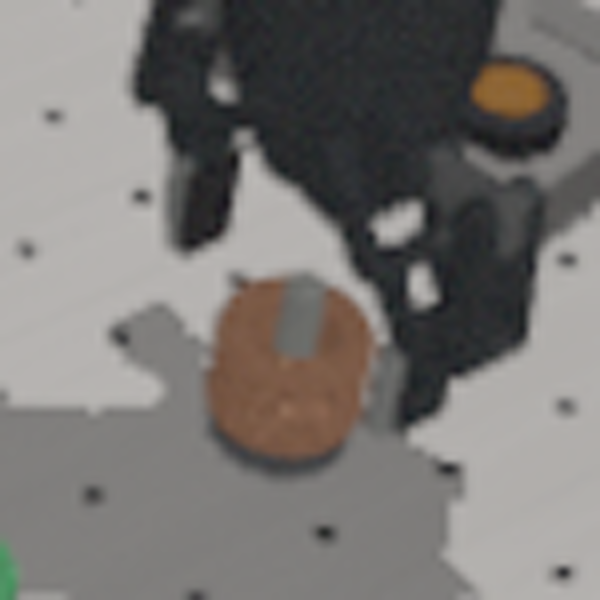

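Tips now overlap the coil's upper part and straddle it on both sides: left tip (187,250), right tip (395,430), coil (290,370). Closing here is safe. I'll verify the gap and then lift a little.

```bash
python3 - <<'E'
from h import *
fingers.gripper_to(0.4,force=50)
print(robot.current_finger_gap(),robot.current_gripper_force(),robot.current_contact_force(),robot.current_tool_pos())
if robot.current_finger_gap()>.5:
    p=np.array([.5577,.1659,.0175]); f0=np.array(robot.current_contact_force())
    robot.line_to(p+[0,0,.015],velocity=.04)
    print(robot.current_finger_gap(),robot.current_gripper_force(),np.array(robot.current_contact_force())-f0)
im=vision.grab_frame("scene")[165:240,370:445]
im=np.clip(255*(im/255.)**.5,0,255).astype(np.uint8)
cv2.imwrite("pics/z3.png",cv2.resize(im,None,fx=8,fy=8,interpolation=cv2.INTER_CUBIC)[:,:,::-1])
print(robot.current_time_s())
E
```

```text
0.5348945307662435 51.78962588310242 [ 0.28902408 -0.19205956  3.1537849 ] [0.55861461 0.16621638 0.01868965]
0.5370813141034277 51.524269413203 [-0.92465855  0.87639502 -6.43554042]
7.0917
```

View pics/z3.png

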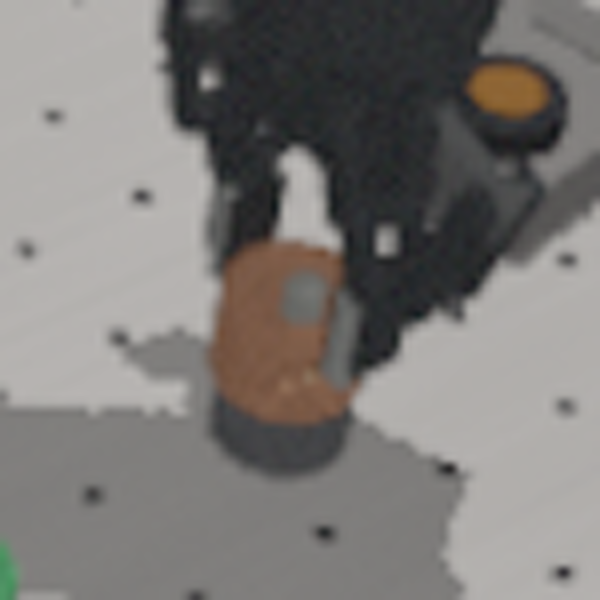

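Grip holds: the coil is upright and raised about 14 mm, with the foot visible below it at (285,445). Next I lift, carry and lower.

```bash
python3 - <<'E'
from h import *
x,y=.5577,.1659
robot.line_to([x,y,.20],velocity=.08)
robot.pause(.2); print(robot.current_finger_gap(),robot.current_contact_force())
robot.move_to([.531,-.344,.20],[180,0,90])
print(robot.current_tool_pos(),robot.current_time_s())
robot.line_to([.531,-.344,.05],velocity=.12)
robot.pause(.2)
print(robot.line_to([.531,-.344,.006],velocity=.025,f_stop=4),robot.current_tool_pos(),robot.current_contact_force(),robot.current_finger_gap())
im=vision.grab_frame("scene")[240:370,135:265]
im=np.clip(255*(im/255.)**.5,0,255).astype(np.uint8)
cv2.imwrite("pics/z4.png",cv2.resize(im,None,fx=4.5,fy=4.5,interpolation=cv2.INTER_CUBIC)[:,:,::-1])
print(robot.current_time_s())
E
```

```text
0.530771592439595 [-0.11729445  0.36427396 -4.0692612 ]
[ 0.53216717 -0.34150683  0.20028482] 11.3833
True [ 0.53089013 -0.34400234  0.01174553] [-0.92083879  0.6375514   6.18710172] 0.5332577683393895
14.4
```

View pics/z4.png

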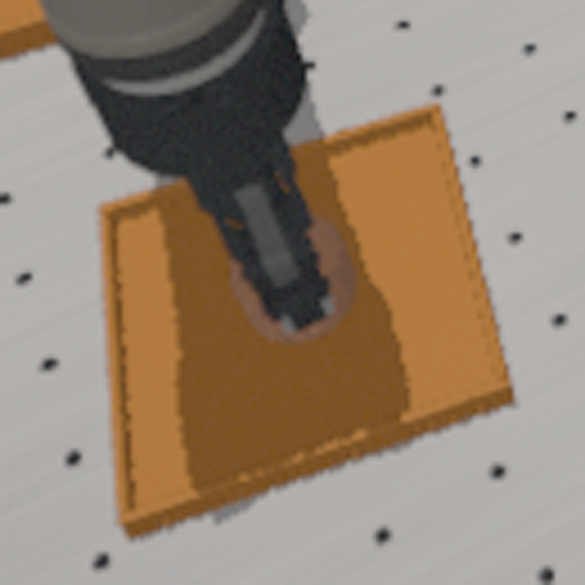

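The coil (290,280 in the crop) has touched down on the tray floor at the predicted height, near the centre. Releasing.

```bash
python3 - <<'E'
from h import *
fingers.gripper_to(0.65); fingers.gripper_to(1.0)
robot.line_to([.531,-.344,.20],velocity=.1)
robot.move_to([.30,-.45,.25],[180,0,90]); robot.pause(.3)
im=vision.grab_frame("scene")[180:380,120:440]
im=np.clip(255*(im/255.)**.5,0,255).astype(np.uint8)
cv2.imwrite("pics/end.png",cv2.resize(im,None,fx=2.5,fy=2.5,interpolation=cv2.INTER_CUBIC)[:,:,::-1])
print(robot.current_time_s(),robot.current_contact_force())
E
```

```text
18.5 [-0.4431111   0.05638103 -0.5885141 ]
```

View pics/end.png

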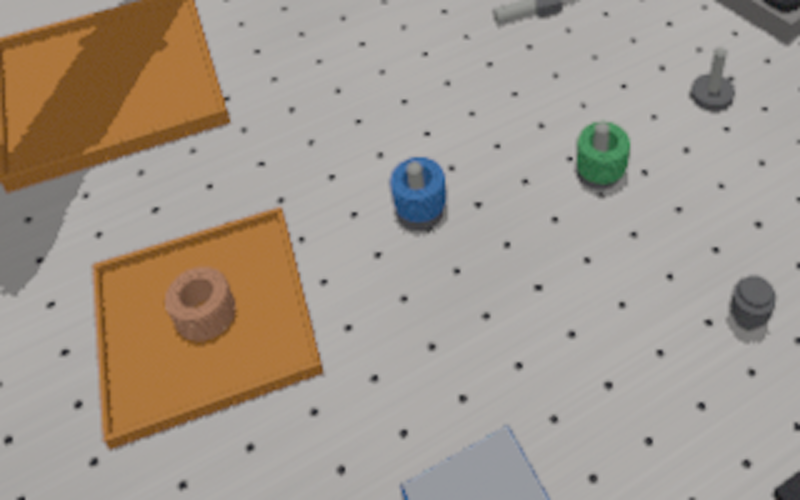

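The copper coil is lying flat in the tray at (200,305), its post is empty at (713,90), and the green and blue coils are still on their posts.

```bash
python3 -c "
from station import workorder
print(workorder.close_job())"
```

```text
the job is handed in; nothing more can be done
None
```

The copper coil lies flat in the 160 mm orange tray, the green and blue coils are still on their posts, and the job was handed in about 18.5 s into the 38 s allowed; no verdict was returned.

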